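# Lift the sample tubes to reading height and hold the cam lever

## Robot

A 6-joint arm with a two-finger parallel gripper is mounted at the origin on the work surface. World frame = base frame: x ahead of the robot, y to its left, z up, the work surface at z = 0. Lengths are in m, angles in degrees, forces in N, time in s.
With the tool pointing down it reaches from about 0.325 to 0.9 m from the base axis. Payload 6.1 kg.
Tool frame: the origin (TCP) lies midway between the tips of the shut fingers; the grasp point (between the pads) lies 19 mm behind it; z points along the fingers, y is the line along which they close (so a half turn about z gives the same grasp; the last joint's range is limited). The gripper opens to 85 mm and grips with 20 to 120 N. Pads are 22 mm wide; open, the fingers measure 114 mm over their backs; the gripper's body (76 mm by 85 mm) begins 54 mm behind the grasp point. The pads swing forward as they close: fully open they stand 13 mm farther back than shut.
Start: joints at [-73.172, 12.628, 87.462, -0, 79.91, -7.225], TCP at [0.255, -0.571, 0.231] pointing down, gripper open.
Joint ranges: [-170.65, 170.65], [-52.31, 119.04], [5.05, 147.46], [-71.25, 251.25], [11.57, 151.72], [-153.62, 153.62]. Speed limits (degrees/s): [147.25, 147.25, 172.46, 180, 180, 180].

## Interface

Orientations are given as a 3x3 rotation matrix whose columns are the frame's x, y, z axes.
In Python, from station import bot, open_gripper, grab, inverse_kinematics, imaging, job, status gives the robot as it stands. Calls block until the motion is done:
- bot.goto(position, orientation): joint-space move of the TCP to a pose.
- bot.line_to(position, attitude=None, max_speed=0.15, force_limit=None): straight line of the TCP; attitude=None keeps the orientation; max_speed is the mean speed in m/s. With force_limit (N) it stops when the force on the tool has changed by that much, and returns True; else False.
- bot.movej(angles): joint-space move.
- open_gripper() and grab(grasp_force=None): open the fingers fully, or close them until they stop; grasp_force is the grip in N (None keeps the last).
- bot.dwell(seconds).
- inverse_kinematics(position, orientation): joint angles nearest the present ones, or None.
- imaging.capture(name): name is "side" or "top" or "wrist"; returns (picture, depth): 384x512x3 uint8, blue, green, red; 384x512 float32, m along the optical axis (not along the pixel's ray), 0 where there is no reading.
- imaging.camera_model(name): a dict with "fov_y" (degrees; the focal length in pixels is half the picture's height over the tangent of half this angle, whatever the lens; pixels are square), "cx", "cy" (the principal point, pixels), "T" (4x4, takes a point from camera to world coordinates); the wrist camera has in their place "hand_eye" (4x4, takes a point from camera to tool coordinates, whose origin is the TCP and whose axes are the flange's). Camera axes: x right, y up, looking along -z (the intrinsics and any distortion apply to the point x, -y, -z); pixel columns grow to the right and rows downward; lengths in m; the calibration is good to about 2 mm. A picture is of the moment at which its call begins: read the wrist's pose just before it. camera_model takes no time and is no camera call.
A pose or a line that the arm cannot do raises bot.PlanningError and nothing moves.
- job.finish_job(): hands the job in; it is judged then, once.
Readings, each from a call of its own:
- status.get_clock(): time.
- status.get_q(): joint angles.
- status.get_qvel(): joint speeds.
- status.get_tau(): joint torques, N m.
- status.get_tcp_pos(): TCP position.
- status.get_tool_rot(): TCP orientation.
- status.get_wrist_force(): force on the tool from outside, world axes, zero at the start.
- status.get_torque(): the same for the moment, N m.
- status.get_gripper_width(): finger opening in m.
- status.get_grip_force(): force on a finger pad.
Only numpy, scipy, OpenCV 4.12 (cv2) and the standard library are available. Lean on these libraries where they do the work, as an engineer would, in place of code of your own. Each camera call takes 0.05 s, during which the arm holds its last target. There are 200 camera calls.

## Task

At the sample-tube reading station, press the small lever on its head fully down, which raises the hold-down bar clear of the tube caps. Then swing the long cam lever at its side up to the point where the tube carrier is lifted highest (lever straight up, not past it) and finish while still holding it there with the fingers, because it springs back if let go. Keep the tubes upright in the carrier and leave the other things on the bench where they are.

Things in the scene. Friction and masses are not known exactly. Their poses are not given: they have to be found in the camera images.
- station: White and aluminium tube reading station, fixed. Origin: underside of its base, on the bench; -x is its front (towards the robot), y left, z up. In mm in this frame: base x -70 to 90, y -105 to 85, 20 high; post x 42 to 70, y +-25; white head x -30 to 75, y +-30, z 222 to 262; tube carrier at x 0, y +-59; hold-down bar above the caps under the head, x +-11, y +-59.
- head_lever (a joint): Small pivot lever on the head's front, rad. 0 = leaning up 0.5 rad above level, 1.0 = fully down on its stop, 0.5 rad below level. Starts at 0 to 0.3. Pivot at station (-36, 0, 246) mm, pad 60 mm from it. Pressing the pad down (2 to 3 N) raises the hold-down bar 26 mm per rad; the lever stays where it is left.
- head_lever_pad (a point): Centre of the black thumb pad of the head lever (26 x 26 x 9 mm; its top is about 5 mm above this point). It moves with the lever: about z 275 above the bench when up, 217 when fully down.
- cam_lever (a joint): Long cam lever at the station's right (-y) side, rad. 0 = level, pointing to the front (-x), its rest; grows as the handle swings up and back; 1.571 = straight up, where the eccentric cam lifts the carrier highest; stop at 1.95, carrier sunk 1.3 mm again. A spring pulls it back to 0 (about 5 N at the grip when upright): let go, it falls back.
- cam_grip (a point): Point to grip on the cam lever's round smooth black bar handle, 16 mm in diameter, level and parallel to the axle (station y), reaching 62 mm out from the lever arm (station y -114 to -176 mm); the point is 34 mm from the arm plate and 90 mm from the axle: 70 mm above the bench at 0, 160 mm when upright. The bar may turn between the fingers.
- cam_axle (a point): Point on the cam lever's axle line (fixed, at 0, -148, 70 in the station frame), level with cam_grip along the axle: cam_grip circles it at 90 mm in the station's x-z plane.
- carrier (a joint): Lift of the grey tube carrier in m: 0 = down, 0.018 = highest. It follows the cam lever, lift = 0.018 x sin(lever angle): 0.018 at 1.571 rad, sinking again beyond. With the hold-down bar lowered the tube caps run against it.
- tube0_center (a point): Loose sample tube with blue cap, 17 mm in diameter and 100 mm tall, upright in the carrier, which lifts it; point at its centre.
- tube1_center (a point): Loose sample tube with blue cap, 17 mm in diameter and 100 mm tall, upright in the carrier, which lifts it; point at its centre.
- tube2_center (a point): Loose sample tube with blue cap, 17 mm in diameter and 100 mm tall, upright in the carrier, which lifts it; point at its centre.
- tube3_center (a point): Loose sample tube with blue cap, 17 mm in diameter and 100 mm tall, upright in the carrier, which lifts it; point at its centre.
- jar: Small lidded jar, 52 mm wide, 55 tall; origin at the centre of its underside. A bystander: leave it alone.
- marker: White marker pen lying, 125 x 13 x 13; origin at the centre of its underside. A bystander: leave it alone.
- dish: White weighing dish, 80 mm wide, 22 tall; origin at the centre of its underside. A bystander: leave it alone.
- reagent: Amber reagent bottle, 70 mm wide, 140 tall; origin at the centre of its underside. A bystander: leave it alone.
- tip_box: Pipette tip box, 122 x 87 x 65; origin at the centre of its underside. A bystander: leave it alone.
- pipette: Pipette lying, 250 mm long, 26 tall; origin at the centre of its underside. A bystander: leave it alone.

How it is judged:
By the outcome, as a careful person would: the job done as asked, in the order asked, and still so for the second after the job is handed in, while the arm keeps its last pose, push and grip.
It also fails if it takes over 50 s, if anything falls off the work surface, if the arm or the gripper's body presses on something with over 40 N, if the wrist force passes 120 N, or if a joint passes its speed limit or range.

## Working session

There is one attempt and no reset: what is moved stays moved. The work goes in short steps, each a Python script; the robot and the scene stay as the last script left them, time stands still between calls to the robot, and variables do not carry over. Pictures are saved under pics/ and viewed, at most 10 in all, crops included, and the job is handed in when it is done.

```bash
mkdir -p pics; ls
python3 - <<'E'
from station import *
import cv2,numpy as np
for n in("side","top"):
    p,d=imaging.capture(n); cv2.imwrite(f"pics/{n}0.png",p); np.save(f"pics/{n}0.npy",d)
    print(n,imaging.camera_model(n),(d>0).mean())
print(imaging.camera_model("wrist"),status.get_clock())
E
```

```text
pics
side {'fov_y': 48.75433202838881, 'cx': 249.12746141900845, 'cy': 192.65451769713204, 'T': array([[-0.79640911,  0.35396626, -0.49034723,  0.02166724],
       [-0.60475388, -0.46305987,  0.64795702,  0.81081411],
       [ 0.0022948 ,  0.81257827,  0.58284758,  0.88185565],
       [ 0.        ,  0.        ,  0.        ,  1.        ]])} 0.995819091796875
top {'fov_y': 44.30626031397775, 'cx': 261.0049069619253, 'cy': 192.07147479111848, 'T': array([[ 0.02661631,  0.99077116, -0.13290627,  0.40766387],
       [-0.9994742 ,  0.02883831,  0.01482136,  0.05000345],
       [ 0.01851737,  0.1324419 ,  0.99101778,  1.5169173 ],
       [ 0.        ,  0.        ,  0.        ,  1.        ]])} 0.9959920247395834
{'fov_y': 67.2436084266554, 'cx': 254.90754611756415, 'cy': 191.44419057088598, 'hand_eye': array([[-1.92029288e-03,  9.44009748e-01,  3.29911971e-01,
         8.49032617e-02],
       [ 9.99998100e-01,  1.70246293e-03,  9.49185419e-04,
         1.62560055e-03],
       [ 3.34377390e-04,  3.29913167e-01, -9.44011224e-01,
        -1.42680972e-01],
       [ 0.00000000e+00,  0.00000000e+00,  0.00000000e+00,
         1.00000000e+00]])} 0.1
```

View pics/side0.png

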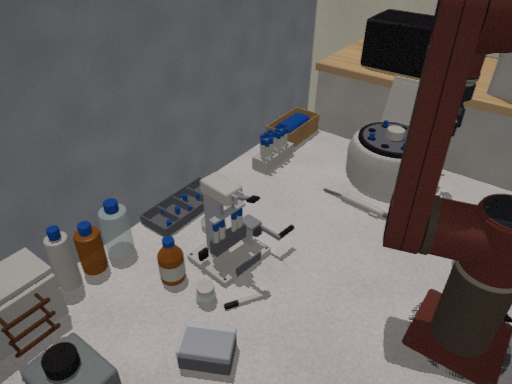

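View pics/top0.png

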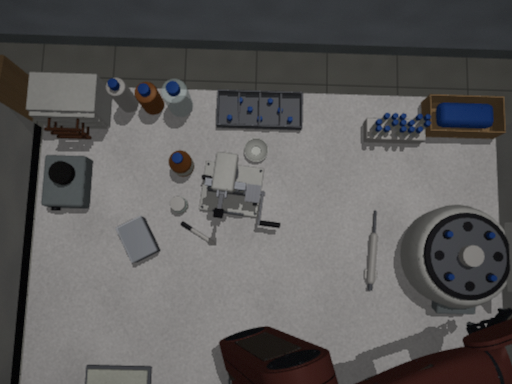

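Side view: station head at about (220,185), pad at (253,199), cam handle at (287,231). Top view: head at (225,172), pad at (219,212), handle at (270,224), jar at (177,204), marker at (196,231), dish at (255,151), reagent at (180,162).

```bash
cat > h.py <<'E'
import numpy as np,cv2
from station import *
def cloud(name,d,T=None):
    m=imaging.camera_model(name); f=192/np.tan(np.radians(m["fov_y"]/2))
    v,u=np.mgrid[:384,:512]
    P=np.stack([(u-m["cx"])/f*d,-(v-m["cy"])/f*d,-d],-1)
    T=m["T"] if T is None else T
    return P@T[:3,:3].T+T[:3,3]
E
python3 - <<'E'
from h import *
for n,(u0,u1,v0,v1) in dict(top=(195,290,140,245),side=(190,305,165,280)).items():
    p=cv2.imread(f"pics/{n}0.png"); P=cloud(n,np.load(f"pics/{n}0.npy"))
    W=np.zeros((384,512),bool); W[v0:v1,u0:u1]=1
    z=P[...,2]
    h=W&(z>.25)&(z<.272)&(p.min(2)>110)
    q=P[h]; print(n,"head",h.sum(),np.median(q[:,2]),cv2.minAreaRect((q[:,:2]*1000).astype(np.float32)))
    k=(W&(p.max(2)<50)).astype(np.uint8)
    c,l,s,ce=cv2.connectedComponentsWithStats(k)
    for i in range(1,c):
        if s[i,4]>25:
            q=P[l==i]; print(" black",s[i],ce[i].round(1),np.median(q,0).round(4),q.min(0).round(3),q.max(0).round(3),np.linalg.svd((q-q.mean(0))[:,:2],full_matrices=False)[2][0].round(3))
p=cv2.imread("pics/top0.png")[135:250,160:300]; a=cv2.resize(p,None,fx=3,fy=3,interpolation=2)
b=cv2.resize(cv2.imread("pics/side0.png")[165:285,180:310],(370,345),interpolation=2)
cv2.imwrite("pics/crop.png",np.hstack([a,b]))
E
```

```text
top head 744 0.2610360282051387 ((623.105224609375, 131.4390869140625), (58.175010681152344, 119.81786346435547), 83.19609832763672)
 black [228 192  17   4  31] [236.8 193.2] [0.5926 0.1014 0.0971] [0.578 0.081 0.075] [0.596 0.13  0.235] [-0.08  -0.997]
 black [213 208  14  10  92] [218.3 212.5] [0.5186 0.1433 0.2695] [ 0.505  0.131 -0.002] [0.55  0.18  0.278] [-0.615 -0.788]
 black [260 221  20   6  83] [269.3 223.6] [0.5041 0.0013 0.0757] [ 0.497 -0.029  0.068] [0.512 0.029 0.083] [-0.093 -0.996]
side head 618 0.2627924980099626 ((591.25341796875, 135.93173217773438), (61.178199768066406, 179.0643310546875), 84.28509521484375)
 black [247 196  12   7  53] [252.4 199. ] [0.5116 0.1506 0.2722] [0.022 0.136 0.264] [0.525 0.811 0.882] [-0.596  0.803]
 black [253 226   9  10  56] [256.9 231.2] [0.5668 0.0512 0.0736] [0.558 0.044 0.055] [0.583 0.056 0.091] [0.998 0.071]
 black [279 226  15  12  64] [285.8 230.9] [0.4989 0.0033 0.0778] [ 0.491 -0.024  0.071] [0.507 0.029 0.081] [0.114 0.994]
 black [199 248   9  13  83] [203.  253.9] [0.6404 0.2045 0.0588] [0.636 0.187 0.035] [0.649 0.217 0.069] [0.174 0.985]
```

View pics/crop.png

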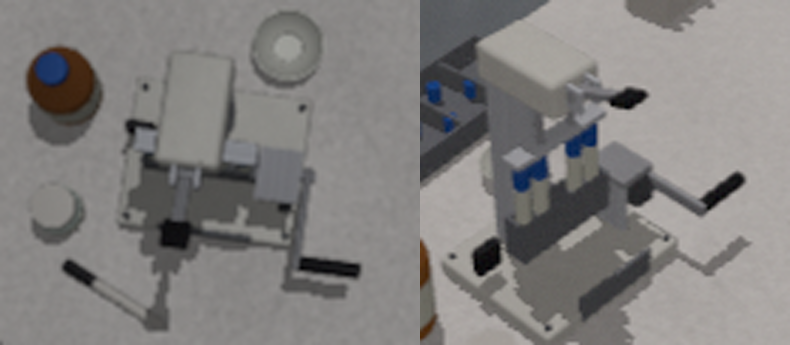

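```bash
cat >> h.py <<'E'
YAW=np.radians(-6.0); O=np.array([.609,.135,0])
def Rz(): c,s=np.cos(YAW),np.sin(YAW); return np.array([[c,-s,0],[s,c,0],[0,0,1]])
def W(x,y,z): return O+Rz()@np.array([x,y,z])/1000      # station mm -> world
PRESS=lambda: Rz()@np.array([[-1,0,0],[0,1,0],[0,0,-1.]])   # closing along station y
GRIP=lambda: Rz()@np.array([[0,-1,0],[-1,0,0],[0,0,-1.]])   # closing along station x
E
python3 - <<'E'
from h import *
p=status.get_tcp_pos(); bot.line_to([p[0],p[1],.4])
bot.goto(W(-110,-60,400),PRESS())
grab(40); bot.dwell(.3)
m=imaging.camera_model("wrist"); T=np.eye(4); T[:3,:3]=status.get_tool_rot(); T[:3,3]=status.get_tcp_pos(); T=T@m["hand_eye"]
p,d=imaging.capture("wrist"); np.save("pics/wT.npy",T);np.save("pics/wd.npy",d);cv2.imwrite("pics/w0.png",p)
P=cloud("wrist",d,T); S=((P-O)@Rz())*1000
k=(p.max(2)<60).astype(np.uint8)
c,l,s,ce=cv2.connectedComponentsWithStats(k)
for i in range(1,c):
    if s[i,4]>150:
        q=S[l==i]; q=q[q[:,2]>30]
        if len(q)>20: print(s[i],ce[i].round(0),np.median(q,0).round(1),np.percentile(q,3,0).round(1),np.percentile(q,97,0).round(1),np.linalg.svd((q-q.mean(0))[:,:2],full_matrices=False)[2][0].round(3))
print(status.get_q(),status.get_tcp_pos(),status.get_clock())
for z in(51,141):
    for f in(GRIP,): print(inverse_kinematics(W(-90 if z<99 else 0,-148,z),f()))
E
```

```text
[ 398   46   59   92 1056] [420.  92.] [-192.6  214.7   40.2] [-256.3  185.    30.4] [-124.1  246.6   53.9] [0.952 0.305]
[185 152  42   9 340] [204. 156.] [ -94.2 -146.    76.3] [ -99.7 -175.1   70.6] [ -87.2 -117.3   78.6] [-0.008  1.   ]
[255 160  55   7 294] [285. 162.] [-71.9   1.7  36.2] [-73.1 -58.6  30.4] [-68.4  33.8  38.5] [0.248 0.969]
[ 256  184   78   44 1705] [298. 205.] [-14.6  -6.  104.8] [-105.5  -54.8   60.8] [ 22.8  72.5 274.2] [0.992 0.13 ]
[353 222  40  39 581] [374. 237.] [ 42.1 143.4  89.2] [ 28.5 117.8  69.2] [ 65.2 169.6 137.7] [0.715 0.699]
[   11   237   486   147 35183] [264. 336.] [-120.8  -59.1  470.7] [-126.9 -112.3   99.4] [225.3 258.4 488.8] [0.712 0.703]
[ 34 328  32  21 304] [ 52. 336.] [ 236.6 -438.5  118.1] [ 229.3 -485.    95.4] [ 265.5 -430.   128. ] [ 0.065 -0.998]
[  0 331  55  43 896] [ 19. 349.] [ 267.5 -511.2  118.4] [ 237.4 -605.    55.8] [ 378.1 -455.3  128.2] [ 0.705 -0.709]
[492 356  20  28 343] [503. 368.] [236.3 348.3 184.1] [230.2 344.1 171.3] [250.5 363.1 197.4] [ 0.745 -0.668]
[ 9.54947630e-01 -7.71914911e+00  9.06992476e+01 -3.65227364e-04
  9.70198326e+01 -8.30456372e+01] [0.49333506 0.08683197 0.39999969] 4.975
None
None
```

View pics/w0.png

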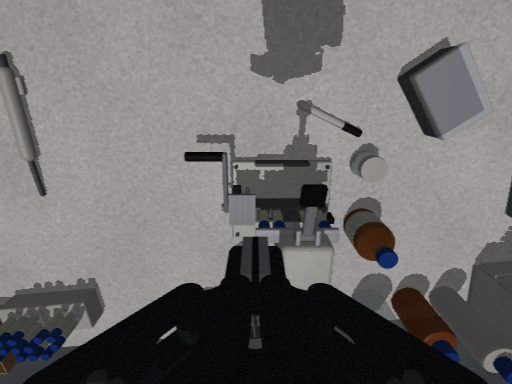

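Wrist view: pad at (314,195), handle bar at (185–227,157), nothing near either. The estimate fits to about 3 mm, with the bar measuring about 2.5 mm nearer the robot, so I'll shift the origin. Next is pressing the head lever.

```bash
sed -i 's/O=np.array(\[.609/O=np.array([.6065/' h.py
cat >> h.py <<'E'
_t=np.radians(15)
def GRIP(): # closing along station x, body leaning to -y, camera on +y side
    z=np.array([0,np.sin(_t),-np.cos(_t)]); y=np.array([1.,0,0]); x=np.cross(y,z)
    return Rz()@np.stack([x,y,z],1)
E
python3 - <<'E'
from h import *
d=np.load("pics/wd.npy");T=np.load("pics/wT.npy");p=cv2.imread("pics/w0.png")
S=((cloud("wrist",d,T)-O)@Rz())*1000
w=np.zeros(d.shape,bool); w[180:212,295:332]=1; q=S[w&(p.max(2)<60)&(S[...,2]>200)]
print("pad",len(q),np.median(q,0),q.min(0),q.max(0))
print(GRIP().round(2),np.linalg.det(GRIP()))
for a in np.radians([0,45,90]): print(inverse_kinematics(W(-90*np.cos(a),-148,70+90*np.sin(a))+.018*GRIP()[:,2],GRIP()))
y=np.median(q[:,1])
bot.goto(W(-92,y,310),PRESS())
hit=bot.line_to(W(-92,y,212),max_speed=.05,force_limit=15)
print(hit,status.get_tcp_pos(),status.get_wrist_force(),status.get_clock())
E
```

```text
pad 574 [-93.08711462  -3.82212155 271.30234143] [-191.60558355  -61.12809734  257.53799826] [-70.49133427  10.31182361 542.68133004]
[[ 0.1   0.99  0.03]
 [ 0.96 -0.1   0.26]
 [ 0.26  0.   -0.97]] 0.9999999999999999
[-18.72328525   8.86134597 114.19267726  16.7153301   61.3755119
 -21.34353663]
[-18.08365949   6.63686927 108.63020841  15.76217321  68.69720632
 -18.35160153]
[-16.77602206  13.05839378  98.14214615  15.48009027  72.29028073
 -15.9624112 ]
True [0.51521907 0.14079646 0.22437686] [-4.63073218 -0.52049587  7.88148395] 7.0333
```

Run:
```python
from h import *
p=status.get_tcp_pos()
print(bot.line_to(p-[0,0,.006],max_speed=.02,force_limit=18),status.get_tcp_pos(),status.get_wrist_force())
bot.dwell(.3);print(status.get_tcp_pos(),status.get_wrist_force())
p=status.get_tcp_pos(); bot.line_to([p[0],p[1],.36],max_speed=.2)
open_gripper()
T=np.eye(4)
bot.goto(W(-100,-170,220),GRIP())
m=imaging.camera_model("wrist"); T[:3,:3]=status.get_tool_rot(); T[:3,3]=status.get_tcp_pos(); T=T@m["hand_eye"]
p,d=imaging.capture("wrist"); cv2.imwrite("pics/w1.png",p)
S=((cloud("wrist",d,T)-O)@Rz())*1000
k=(p.max(2)<60)&(S[...,2]>60)&(S[...,2]<85)&(abs(S[...,1]+145)<45)&(abs(S[...,0]+90)<30)
q=S[k]; print("bar",len(q),np.median(q,0),np.percentile(q,3,0),np.percentile(q,97,0))
print("cam",((T[:3,3]-O)@Rz())*1000,status.get_wrist_force(),status.get_clock())
s,_=imaging.capture("side")
cv2.imwrite("pics/c1.png",np.hstack([p[:,:400],cv2.resize(s[165:285,180:310],(400,384))]))
```

```text
True [0.51527308 0.1408161  0.22434572] [-3.88220019 -1.21320754  8.32912619]
[0.51526157 0.1408485  0.22428456] [-3.99971333 -1.69088669  9.26755789]
bar 822 [ -89.36159268 -146.00373074   76.54276081] [ -96.61254593 -175.54138707   72.98586957] [ -82.74477138 -116.61954149   78.57611467]
cam [ -99.00762792 -126.11390597  380.61492564] [ 0.04465604 -0.38513524  0.37555402] 10.1917
```

View pics/c1.png

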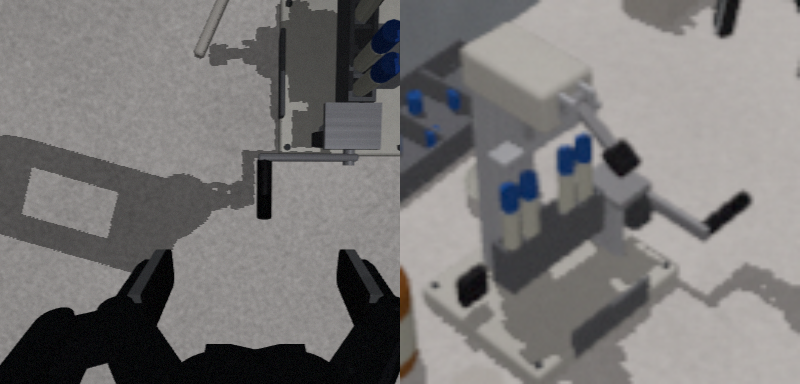

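The side view shows the pad now pointing down and the hold-down bar raised. Wrist view: handle bar at (264,188), measured at station (-89.4,-146), which agrees with the model. Next I grip it.

Run:
```python
from h import *
R=GRIP(); g=W(-90,-149,70)
bot.line_to(g-.06*R[:,2],attitude=R)
print(bot.line_to(g+.018*R[:,2],max_speed=.08,force_limit=10),status.get_wrist_force())
grab(70); bot.dwell(.2)
print(status.get_gripper_width(),status.get_grip_force(),Rz().T@status.get_wrist_force(),(status.get_tcp_pos()-.018*R[:,2]-O)@Rz()*1000,status.get_clock())
```

```text
False [-1.12837752  0.29008612  0.59996352]
0.013530756931375365 68.16863179206848 [ 1.89651002 -0.73825737  1.22768499] [ -89.68946492 -149.09820203   70.18569274] 12.9917
```

Run:
```python
from h import *
R=GRIP()
for a in range(10,91,10):
    t=np.radians(a)
    bot.line_to(W(-90*np.cos(t),-149,70+90*np.sin(t))+.018*R[:,2],attitude=R,max_speed=.06)
    f=Rz().T@status.get_wrist_force()
    print(a,f.round(1),round(status.get_gripper_width(),4),round(status.get_grip_force()),((status.get_tcp_pos()-.018*R[:,2]-O)@Rz()*1000).round(1))
    if np.linalg.norm(f)>40: break
T=np.eye(4);m=imaging.camera_model("wrist"); T[:3,:3]=status.get_tool_rot(); T[:3,3]=status.get_tcp_pos(); np.save("pics/T2.npy",T@m["hand_eye"])
p,d=imaging.capture("wrist");np.save("pics/d2.npy",d);cv2.imwrite("pics/w2.png",p)
s,e=imaging.capture("side");np.save("pics/e2.npy",e);cv2.imwrite("pics/s2.png",s)
t,_=imaging.capture("top")
cv2.imwrite("pics/c2.png",np.vstack([np.hstack([cv2.resize(p,(400,300)),cv2.resize(s[165:285,180:310],(400,300))]),np.hstack([cv2.resize(t[130:250,160:320],(400,300)),cv2.resize(s,(400,300))])]))
print(status.get_clock())
```

```text
10 [ 0.8 -0.3 -0.4] 0.0135 68 [ -88.7 -149.1   85.5]
20 [-3.2 -2.3 -0.6] 0.0135 69 [ -85.3 -149.1  100.7]
30 [-9.7 -4.2 -0.6] 0.0139 69 [ -79.9 -149.   114.8]
40 [-16.5  -7.9   4.1] 0.0138 69 [ -73.1 -149.1  127. ]
50 [-26.9  -8.6  17.1] 0.0136 68 [ -63.7 -149.   139.1]
60 [-36.4 -10.5  33.5] 0.0138 68 [ -51.1 -149.1  150.7]
15.5917
```

View pics/c2.png

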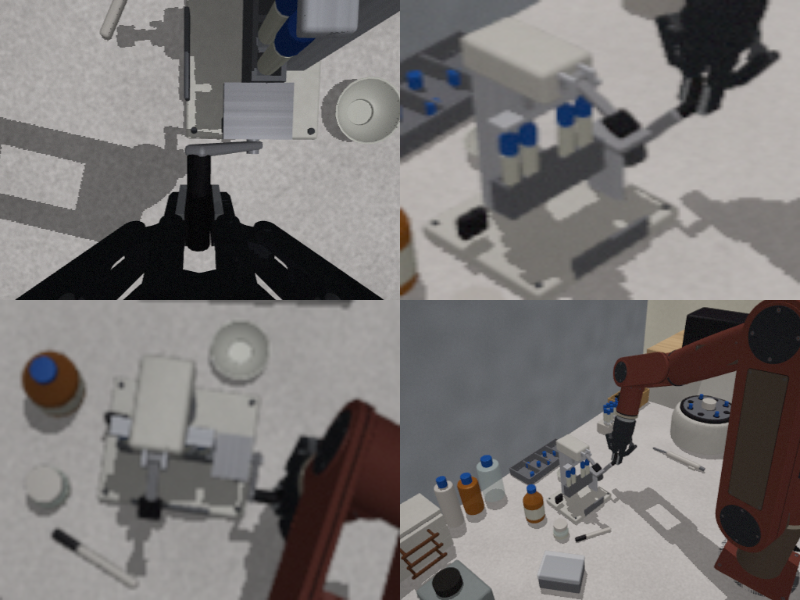

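The wrist force is mostly radial, so the path is slightly off the lever's true circle. I'll relieve that first and measure the stiffness before going on.

Run:
```python
from h import *
R=GRIP(); r=np.array([-.5,0,.866])
for k in range(4):
    bot.line_to(status.get_tcp_pos()+Rz()@r*.0008,max_speed=.01); bot.dwell(.1)
    f=Rz().T@status.get_wrist_force()
    print(f.round(1),"rad",round(f@r,1),"tan",round(f@np.array([-.866,0,-.5]),1),round(status.get_gripper_width(),4),((status.get_tcp_pos()-.018*R[:,2]-O)@Rz()*1000).round(2))
    if f@r<6: break
d=np.load("pics/d2.npy");T=np.load("pics/T2.npy");p=cv2.imread("pics/w2.png")
S=((cloud("wrist",d,T)-O)@Rz())*1000
k=(p.max(2)<60)&(abs(S[...,1]+122)<7)&(abs(S[...,0]+50)<30)&(S[...,2]>110)&(S[...,2]<190)
q=S[k]; print("bar",len(q),np.median(q,0),np.percentile(q,3,0),np.percentile(q,97,0)); print(status.get_clock())
```

```text
[-5.2 -2.9 -7.9] rad -4.2 tan 8.5 0.0137 [ -52.89 -149.    150.34]
bar 806 [ -50.77749565 -121.94638198  150.44235818] [ -57.96566124 -128.53513603  146.13440039] [ -43.73142486 -115.52602962  152.26596338]
16.575
```

```bash
cat > swing.py <<'E'
from h import *
def bar_now(y=-122,x0=-50,zr=(110,195)):
    T=np.eye(4);m=imaging.camera_model("wrist"); T[:3,:3]=status.get_tool_rot(); T[:3,3]=status.get_tcp_pos()
    p,d=imaging.capture("wrist"); S=((cloud("wrist",d,T@m["hand_eye"])-O)@Rz())*1000
    k=(p.max(2)<60)&(abs(S[...,1]-y)<7)&(abs(S[...,0]-x0)<30)&(S[...,2]>zr[0])&(S[...,2]<zr[1])
    q=S[k]; lo,hi=np.percentile(q,2,0),np.percentile(q,98,0)
    return p,np.array([(lo[0]+hi[0])/2,0,hi[2]-8]),len(q)
E
python3 - <<'E'
from swing import *
_,b,n=bar_now(); print("bar",b,n)
a0=np.arctan2(b[2]-70,-b[0]); print(np.degrees(a0),np.hypot(b[0],b[2]-70))
tcp=(status.get_tcp_pos()-O)@Rz()*1000
D=tcp-np.array([-90*np.cos(a0),0,70+90*np.sin(a0)])
N=6
for a in np.linspace(a0,np.pi/2,N+1)[1:]:
    r=np.array([-np.cos(a),0,np.sin(a)]); tg=np.array([np.sin(a),0,np.cos(a)])
    bot.line_to(W(*(D+90*r+[0,0,70])),attitude=GRIP(),max_speed=.03)
    f=Rz().T@status.get_wrist_force(); fr,ft=f@r,f@tg
    print(round(np.degrees(a),1),f.round(1),"rad",round(fr,1),"tan",round(ft,1),round(status.get_gripper_width(),4))
    if abs(fr)>12: D=D+r*np.clip(fr*.02,-.8,.8)
    if np.linalg.norm(f)>50: break
p,b,n=bar_now(x0=b[0] if a<1.2 else 0); print("bar",b,n,status.get_clock())
cv2.imwrite("pics/w3.png",p)
E
```

```text
bar [-52.18111779   0.         143.39232729] 804
54.587601860050995 90.05166716343523
60.5 [-9.4 -3.6 -3.5] rad 1.5 tan -9.9 0.0134
66.4 [-12.1  -5.1   3.1] rad 7.7 tan -9.8 0.0135
72.3 [-13.1  -4.4   9.3] rad 12.9 tan -9.7 0.0135
78.2 [-12.3  -5.5  12.2] rad 14.5 tan -9.6 0.0132
84.1 [-10.8  -5.5  13.6] rad 14.7 tan -9.3 0.0131
90.0 [-10.8  -5.1   9.5] rad 9.5 tan -10.8 0.0131
bar [  0.45505332   0.         160.73261413] 786 19.3667
```

Run:
```python
from h import *
bot.dwell(.5)
p=cv2.imread("pics/w3.png"); s,_=imaging.capture("side"); t,_=imaging.capture("top")
cv2.imwrite("pics/c3.png",np.vstack([np.hstack([cv2.resize(p,(400,300)),cv2.resize(s[165:285,180:310],(400,300))]),np.hstack([cv2.resize(t[130:250,160:320],(400,300)),cv2.resize(s,(400,300))])]))
print(status.get_wrist_force(),(status.get_tcp_pos()-O)@Rz()*1000,status.get_clock())
```

```text
[-9.7895517  -4.88747427  9.54218885] [  -0.25362659 -144.86481201  153.34227954] 19.9667
```

View pics/c3.png

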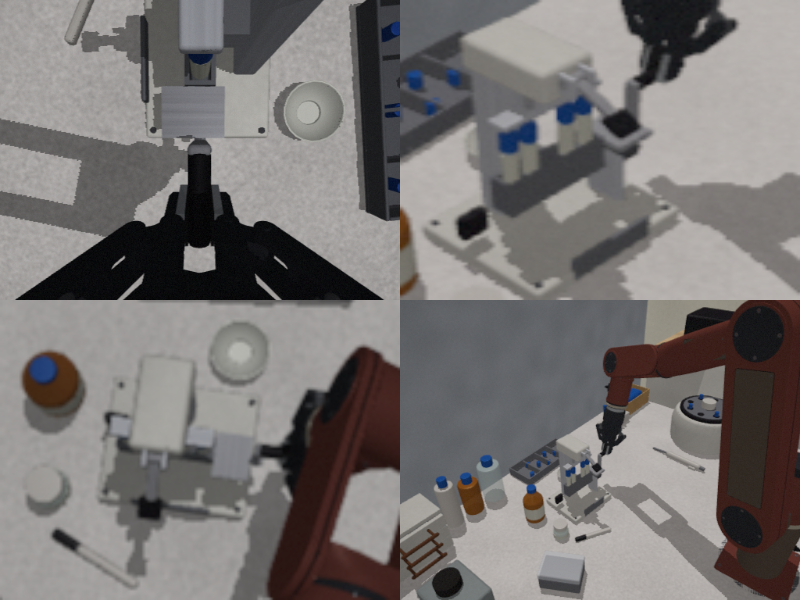

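The lever is upright between the fingers, the tubes are upright and raised, the hold-down bar is clear and the bystanders are unmoved. One check of the axle's x from the base edges before handing in.

Run:
```python
from h import *
T=np.eye(4);m=imaging.camera_model("wrist"); T[:3,:3]=status.get_tool_rot(); T[:3,3]=status.get_tcp_pos()
p,d=imaging.capture("wrist"); S=((cloud("wrist",d,T@m["hand_eye"])-O)@Rz())*1000
for lo,hi,n in((14,26,"base"),(90,125,"block")):
    for y in(-98,-90,-70):
        q=S[(S[...,2]>lo)&(S[...,2]<hi)&(abs(S[...,1]-y)<4)&(abs(S[...,0])<120)]
        if len(q)>10: print(n,y,len(q),np.percentile(q[:,0],[1,50,99]).round(1),np.median(q[:,2]).round(1))
print(status.get_wrist_force(),status.get_grip_force())
```

```text
base -98 618 [-68.6  52.9 118.4] 20.1
base -90 634 [-68.4  52.9 118.4] 20.1
base -70 668 [-68.   52.7 114.3] 20.0
block -98 956 [-31.8  -5.3  21.2] 118.0
block -90 959 [-31.7  -5.   21.1] 117.9
block -70 981 [-32.1  -5.6  21.1] 118.0
[-9.78404972 -5.8978223   8.105208  ] 70.48612475395203
```

Run:
```python
from station import *
print(job.finish_job(), status.get_clock())
```

```text
the job is handed in; nothing more can be done
the job is handed in; nothing more can be done
```

The job is handed in at about 20 s of robot time: the head lever is pressed down to its stop, and the cam lever is held upright in the fingers (bar within about 1 mm of straight above the axle). The pictures show the tubes upright and the other things unmoved; the bar did slip about 10 mm towards the fingertips during the swing, but the grip was steady at about 70 N.

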